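# Seat the right ribbon roll on the label printer's sprung hub and hold it at the stop

### The job

The label printer on the packing counter needs a new ribbon: from the white ribbed tray take the roll with the 84 mm core (the middle length of the three), slip one end of its core over the nose of the printer's white sprung hub and push the roll straight back along the hub's axis until the hub bottoms on its hard stop. Finish still holding the roll there, level, in line and leaning firmly on the stop (clearly harder than the spring alone, but not rammed), so that I can swing up the folded-down drive-side gate. Leave the other two rolls lying in the tray and everything else on the counter undisturbed.

Things in the scene. Friction and masses are not known exactly. Their poses are not given: they have to be found in the camera images.
- ribbon_84: The wanted roll: black film 44 mm in diameter, 78 mm long, on a brown tube (core) 84 mm long, 30 mm outside, 25 mm bore; 3 mm of bare core shows at each end. About 0.12 kg. Origin at the roll's middle, y along its axis (ends alike; may be turned by any angle about it). In the tray it lies level, its axis 34 mm above the counter.
- ribbon_70: Look-alike roll, too short: the same but with a 70 mm core (64 mm of film). Origin at its middle, y along its axis. Must stay in the tray.
- ribbon_98: Look-alike roll, too long: the same but with a 98 mm core (92 mm of film). Origin at its middle, y along its axis. Must stay in the tray.
- tray: White plastic tray, fixed, 236 (x) by 126 mm (y), origin at the centre of its underside. The rolls lie 84 mm apart along its x (order varies), axes along its y, each on two ribs 16 mm high, 13 to 17 mm either side of the roll's axis; floor 4 mm, lips 18 mm high beyond the roll ends; 40 mm free between rolls.
- printer: Black label printer, cover off, fixed, 300 (x, front at -x) by 210 mm (y), origin at the centre of its underside. Ribbon axis along y at x -30, z 125 mm. At +y a grey plate (inner face y 71, top z 150 mm) bears the sprung hub; the -y end is open. Else: below the axis nothing above z 90, in front (x < -79) z 112, white label roll behind (x > 42) z 131 mm.
- hub_seat (a point): Centre of the seat of the white sprung hub: the flat flange face (37 mm in diameter) that the core's end bears on; moves with the hub. Axes as the printer's, +y pushes it in. A nose stands out 11 mm to -y: 22.4 mm in diameter for 3 mm, then tapering to 13 mm. In the printer's frame the seat is at y 36 mm at rest, 50 mm on the stop.
- plunger (a joint): How far the sprung hub is pushed in, in m: 0 out at rest, 0.014 on the hard stop (flange on the boss, rigid). The spring pushes back with 2 N at the start and 7.6 N at the stop and sends the hub out again when released. A push of 10 to 25 N holds it well on the stop; over 60 N is ramming.
- box_purple: Small purple card pack, 62 x 90 x 18 mm, loose bystander. Origin at the centre of its underside.
- box_teal: Small teal card pack, 62 x 90 x 18 mm, loose bystander. Origin at the centre of its underside.
- box_black: Small black and orange card pack, 62 x 90 x 18 mm, loose bystander. Origin at the centre of its underside.
- label_roll: Spare white label roll lying flat, 96 mm in diameter, 50 mm high, loose bystander. Origin at the centre of its underside.
- tape_roll: Roll of parcel tape lying flat, 90 mm in diameter, 24 mm high, loose bystander. Origin at the centre of its underside.
- sanitizer: Clear bottle with a blue label and white cap, 60 mm in diameter, 150 mm high, loose bystander. Origin at the centre of its underside.
Not all that is in view belongs to the job. What is shaped like the ribbon_84 but yellow is not meant.

How it is judged:
On the way, in this order (a step that is already met when the one before it is completed fails the run):
1. the 84 mm roll is lifted out of the tray (height (world z) of ribbon_84 above 0.07 m and contact force between ribbon_84 and tray below 0.1 N), for 0.1 s.
2. its core is on the hub's nose and has begun to push the hub in (value of joint plunger above 0.003 m and contact force between ribbon_84 and printer above 1.5 N and x of ribbon_84 in the frame of hub_seat between -0.005 and 0.005 m and z of ribbon_84 in the frame of hub_seat between -0.005 and 0.005 m and angle between the y axis of ribbon_84 and the y axis of printer, either way round below 0.12 rad), for 0.1 s.
At the end, for the whole second after the job is handed in: The fingers still grip the 84 mm roll, still and in line on the hub (3 mm along, 4 mm across, 0.08 rad); the hub is pushed in at least 13.0 of its 14 mm with at least 8.5 N, more than its spring alone; the 70 and 98 mm rolls lie within 15 mm of where they were (value of joint plunger above 0.013 m and contact force between ribbon_84 and printer above 8.5 N and contact force between ribbon_84 and the fingers above 3 N and x of ribbon_84 in the frame of hub_seat between -0.004 and 0.004 m and z of ribbon_84 in the frame of hub_seat between -0.004 and 0.004 m and y of ribbon_84 in the frame of hub_seat between -0.045 and -0.039 m and angle between the y axis of ribbon_84 and the y axis of printer, either way round below 0.08 rad and linear speed of ribbon_84 below 0.01 m/s and distance of each of ribbon_70, ribbon_98 from where it was at the start of the episode below 0.015 m); the arm keeps its last pose, push and grip.
It fails at once if the roll is rammed against the printer (over 60 N) (contact force between ribbon_84 and printer above 60 N).
It fails at once if one of the other rolls is taken from its place (distance of any of ribbon_70, ribbon_98 from where it was at the start of the episode above 0.03 m).
It fails at once if a bystander on the counter is disturbed (distance of any of box_purple, box_teal, box_black, label_roll, tape_roll, sanitizer from where it was at the start of the episode above 0.02 m).
It also fails if it takes over 45 s, if anything falls off the work surface, if the arm or the gripper's body presses on something with over 40 N, if the wrist force passes 120 N, or if a joint passes its speed limit or range.

### The arm

A 6-joint arm with a two-finger parallel gripper is mounted at the origin on the work surface. World frame = base frame: x ahead of the robot, y to its left, z up, the work surface at z = 0. Lengths are in m, angles in rad, forces in N, time in s.
With the tool pointing down it reaches from about 0.35 to 0.775 m from the base axis. Payload 7.3 kg.
Tool frame: the origin (TCP) lies midway between the tips of the shut fingers; the grasp point (between the pads) lies 19 mm behind it; z points along the fingers, y is the direction in which the jaws open and shut (so a half turn about z gives the same grasp; the last joint's range is limited). The gripper opens to 92 mm and grips with 3 to 60 N. Pads are 19 mm wide; open, the fingers measure 130 mm over their backs; the gripper's body (75 mm by 190 mm) begins 47 mm behind the grasp point.
Start: joints at [-1.366, 0.342, 1.524, -0, 1.275, -0.146], TCP at [0.18, -0.493, 0.227] pointing down, gripper open.
Joint ranges: [-2.53, 2.53], [-0.77, 2.02], [0.04, 2.7], [-1, 4.14], [0.28, 2.66], [-3.11, 3.11]. Speed limits (rad/s): [2.57, 2.57, 3.14, 3.14, 3.14, 3.14].

### API

Orientations are given as [roll, pitch, yaw] about the fixed x, y, z axes, in that order (R = Rz(yaw) Ry(pitch) Rx(roll)).
In Python, from cell import robot gives the robot as it stands.
- The arm moves only by the shell command python3 -m crank 'ROWS' [FORCE]. ROWS is a JSON object of lists of equal length, an entry for each row: "claw": the opening, from 0 (shut) to 1 (fully open); "delta_pos": the shift along the tool's x, y, z in units of 25 mm (1.0 is 25 mm), a list of three; "roll": the turn about the tool's z in units of 6 degrees (1.0 is 6 degrees). In form: {"claw": [claw, ...], "delta_pos": [[dx, dy, dz], ...], "roll": [roll, ...]}. A call has exactly 8 rows; each row is the pose to reach, as a shift and turn from the pose commanded when the call began, along the tool's axes at that moment; what a row does not reach only later rows make up. A row lasts 1/12 s, in which the tool goes at most 41.7 mm and 7.16 degrees, less where a joint would pass 70% of its speed; a pose out of reach is approached as far as the arm can. A call with a gripper value outside its range is refused whole. The fingers move at their own pace and stop on an object; FORCE is the grip in N (left out, the last holds). Time passes only in rows, so rows that repeat a pose let the fingers close, or fill a call up. It gives the time, the measured TCP pose, the force and the opening at its end, in the units of the state.
- robot.observe(): the state, without advancing time (a new reading comes with each control period).
- robot.read_camera(name): name is "scene" or "top" or "wrist"; returns a dict with "color" (384x512x3 uint8, blue, green, red), "fx", "fy", "cx", "cy" (pixels), "rvec" (rotation vector, rad) and "tvec" (3), from world to camera coordinates, as OpenCV has them; the wrist camera has in their place "hand_eye" (4x4, takes a point from camera to tool coordinates, whose origin is the TCP and whose axes are the flange's). Camera axes: x right, y down, z forward; pixel columns grow to the right and rows downward; lengths in m; the calibration is good to about 2 mm. A picture is of the moment at which its call begins: read the wrist's pose just before it. There is no depth.
- robot.hand_in(): hands the job in, once; it reports no verdict.
The state is a dict: "time": time; "qpos": joint angles; "qvel": joint speeds; "joint_efforts": joint torques, N m; "tool_pos": TCP position; "tool_rot": TCP orientation; "contact_force": force on the tool from outside, world axes, zero at the start; "torque": the same for the moment, N m; "opening": finger opening in m.
Only numpy, scipy, OpenCV 4.12 (cv2) and the standard library are available. Lean on these libraries where they do the work, as an engineer would, in place of code of your own. Each camera call takes 0.05 s, during which the arm holds its last target.

## Working session

There is one attempt and no reset: what is moved stays moved. The work goes in short steps, Python scripts to look and compute and a shell command to move; the robot and the scene stay as the last step left them, time stands still between calls to the robot, and variables do not carry over. Pictures are saved under pics/ and viewed, and the job is handed in when it is done.

```bash
mkdir -p pics; ls
python3 - <<'E'
from cell import robot
import cv2
s=robot.observe(); print(s)
for n in("scene","top","wrist"):
    c=robot.read_camera(n); cv2.imwrite(f"pics/a_{n}.png",c["color"]); print(n,{k:v for k,v in c.items() if k!="color"})
E
```

```text
pics
{'time': 0.0, 'qpos': array([-1.36600505e+00,  3.42718598e-01,  1.52504792e+00, -2.35291064e-05,
        1.27537060e+00, -1.45971641e-01]), 'qvel': array([-0.00010241,  0.00010356, -0.0005072 , -0.00170367, -0.00060276,
        0.00141055]), 'joint_efforts': array([ 1.96062079e-03, -4.31241846e+01, -2.44218868e+01,  7.18629034e-02,
        5.58485300e-02, -1.37355751e-04]), 'tool_pos': array([ 0.18034048, -0.49261294,  0.22603631]), 'tool_rot': array([-3.14006135e+00, -2.02387122e-04,  3.50769626e-01]), 'contact_force': array([0.39447859, 0.36077233, 0.68164627]), 'torque': array([ 0.0083543 , -0.020402  , -0.01190941]), 'opening': 0.09159799071135037}
scene {'fx': 371.5388826097074, 'fy': 371.5388826097074, 'cx': 252.4542857433335, 'cy': 187.53744174532872, 'rvec': array([ 1.26396251,  2.3920075 , -0.87189789]), 'tvec': array([ 0.29677278, -0.22970471,  1.45143293])}
top {'fx': 463.6733123197052, 'fy': 463.6733123197052, 'cx': 248.53968294103595, 'cy': 182.07650192792062, 'rvec': array([ 2.1717805 , -2.22880214,  0.07490395]), 'tvec': array([-0.00684193,  0.48063718,  1.56378104])}
wrist {'fx': 281.9313781683091, 'fy': 281.9313781683091, 'cx': 254.77355966444082, 'cy': 191.8524519960016, 'hand_eye': array([[-2.33251420e-04, -9.50393249e-01, -3.11050827e-01,
         8.40864666e-02],
       [ 9.99999891e-01, -3.47204635e-04,  3.10976661e-04,
        -4.71531018e-04],
       [-4.03548408e-04, -3.11050721e-01,  9.50393227e-01,
        -1.59508152e-01],
       [ 0.00000000e+00,  0.00000000e+00,  0.00000000e+00,
         1.00000000e+00]])}
```

View pics/a_scene.png

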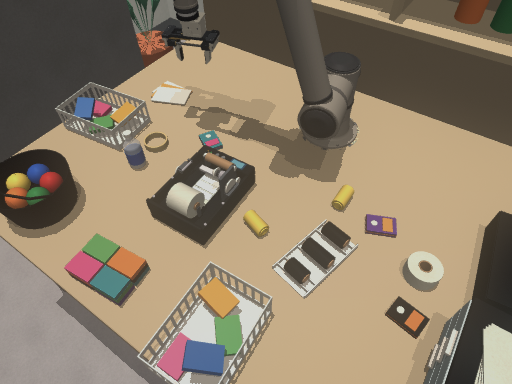

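View pics/a_top.png

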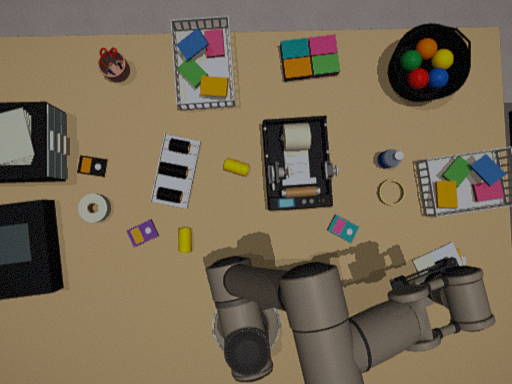

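View pics/a_wrist.png

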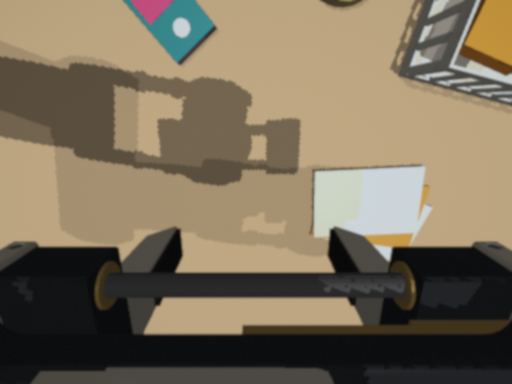

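The top view shows the tray at about (176,171) with three black rolls, at (180,146), (173,170) and (169,195). Two yellow decoys lie at (236,167) and (185,240), and the printer is at (297,162). I'll zoom in and measure.

Run:
```python
import cv2
a=cv2.imread("pics/a_top.png")
cv2.imwrite("pics/b_tray.png",cv2.resize(a[125:215,140:260],None,fx=6,fy=6,interpolation=cv2.INTER_CUBIC))
cv2.imwrite("pics/b_prn.png",cv2.resize(a[105:220,250:350],None,fx=5,fy=5,interpolation=cv2.INTER_CUBIC))
a=cv2.imread("pics/a_scene.png")
cv2.imwrite("pics/b_sc.png",cv2.resize(a[135:300,140:365],None,fx=3.5,fy=3.5,interpolation=cv2.INTER_CUBIC))
```

```text
(no output)
```

View pics/b_tray.png

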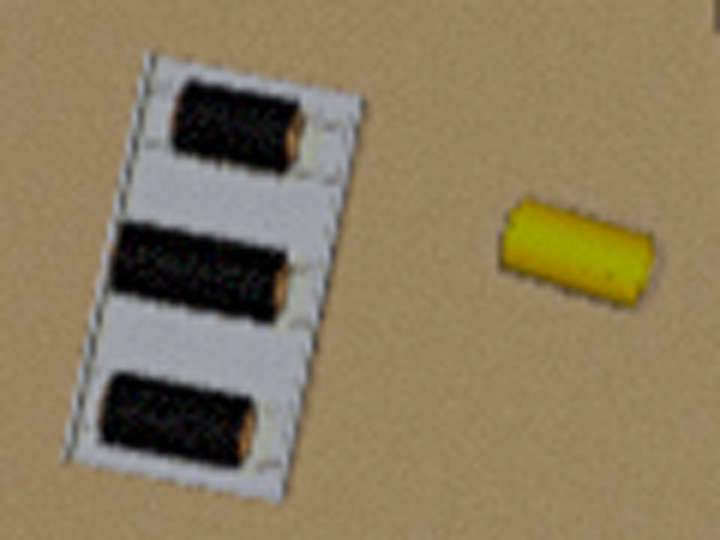

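View pics/b_prn.png

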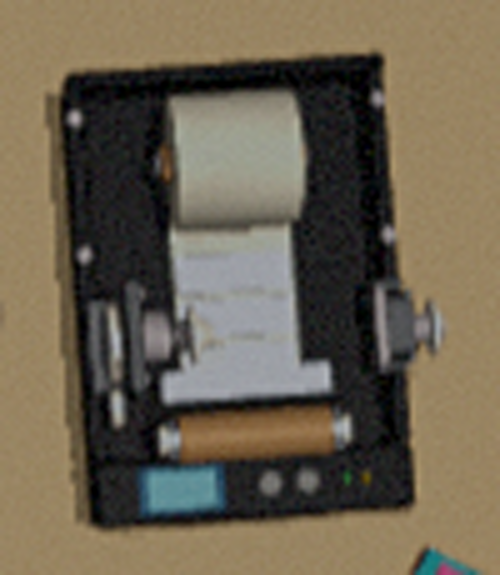

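View pics/b_sc.png

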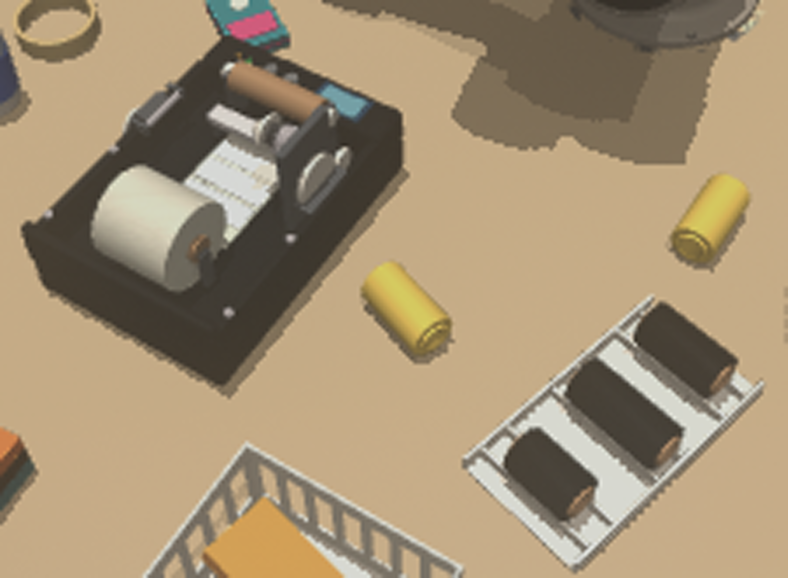

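Candidates in the top view:
- Black roll (180,146): short, 70 mm.
- Black roll (173,170): long, 98 mm.
- Black roll (169,195): middle length, probably the 84 mm one.
- Yellow decoys (236,167) and (185,240): not meant.

I'll check the lengths by measurement.

```bash
cat > h.py <<'E'
import numpy as np, cv2
from scipy.spatial.transform import Rotation as R
from cell import robot
def shot(name,fn=None):
    s=robot.observe(); c=robot.read_camera(name)
    K=np.array([[c['fx'],0,c['cx']],[0,c['fy'],c['cy']],[0,0,1]])
    if name=="wrist":
        T=np.eye(4);T[:3,:3]=R.from_euler('xyz',s['tool_rot']).as_matrix();T[:3,3]=s['tool_pos']
        M=T@c['hand_eye']
    else:
        M=np.eye(4);M[:3,:3]=cv2.Rodrigues(c['rvec'])[0].T;M[:3,3]=-M[:3,:3]@c['tvec']
    if fn: cv2.imwrite(fn,c['color'])
    return c['color'],K,M,s
def onplane(px,K,M,z):
    px=np.atleast_2d(np.asarray(px,float))
    d=(M[:3,:3]@np.linalg.inv(K)@np.c_[px,np.ones(len(px))].T).T
    o=M[:3,3]; t=(z-o[2])/d[:,2]
    return o+d*t[:,None]
def proj(P,K,M):
    P=np.atleast_2d(P); p=(K@(M[:3,:3].T@(P-M[:3,3]).T)).T
    return p[:,:2]/p[:,2:]
E
python3 - <<'E'
from h import *
im,K,M,s=shot("top")
hsv=cv2.cvtColor(im,cv2.COLOR_BGR2HSV)
m=np.zeros(im.shape[:2],np.uint8); m[130:212,150:202]=(hsv[130:212,150:202,2]<70)*255
for c in cv2.findContours(m,cv2.RETR_EXTERNAL,cv2.CHAIN_APPROX_NONE)[0]:
    if len(c)<20: continue
    r=cv2.minAreaRect(c); P=onplane(cv2.boxPoints(r),K,M,0.045); ctr=P.mean(0)
    e=[np.linalg.norm(P[0]-P[1]),np.linalg.norm(P[1]-P[2])]
    i=int(np.argmax(e)); d=P[i+1]-P[i]; 
    print(np.round(r[0],1),np.round(ctr,4),np.round(e,4),"ax deg",np.degrees(np.arctan2(d[1],d[0]))%180)
# tray mask
m=np.zeros(im.shape[:2],np.uint8); t=hsv[128:215,145:208]; m[128:215,145:208]=((t[...,1]<60)&(t[...,2]>120)|(t[...,2]<70))*255
c=max(cv2.findContours(m,cv2.RETR_EXTERNAL,cv2.CHAIN_APPROX_NONE)[0],key=cv2.contourArea)
r=cv2.minAreaRect(c);P=onplane(cv2.boxPoints(r),K,M,0.012);print("tray",P.mean(0),np.linalg.norm(P[0]-P[1]),np.linalg.norm(P[1]-P[2]),np.degrees(np.arctan2(*(P[1]-P[0])[1::-1])))
m=np.zeros(im.shape[:2],np.uint8); t=hsv[105:220,250:345]; m[105:220,250:345]=(t[...,2]<65)*255
c=max(cv2.findContours(m,cv2.RETR_EXTERNAL,cv2.CHAIN_APPROX_NONE)[0],key=cv2.contourArea)
r=cv2.minAreaRect(c);
for z in(0.05,0.09):
  P=onplane(cv2.boxPoints(r),K,M,z);print("prn",P.round(3),P.mean(0),np.linalg.norm(P[0]-P[1]),np.linalg.norm(P[1]-P[2]),np.degrees(np.arctan2(*(P[1]-P[0])[1::-1])))
E
```

```text
[168.5 194.5] [0.4442 0.248  0.045 ] [0.0398 0.0793] ax deg 76.41891178725268
[172.2 169.8] [0.5259 0.2341 0.045 ] [0.0405 0.0941] ax deg 77.20940648513242
[178.6 145.7] [0.6062 0.2116 0.045 ] [0.0408 0.0649] ax deg 77.2157613745529
tray [0.52580912 0.23024437 0.012     ] 0.23839132515755992 0.12739115232343456 -12.502406974622415
prn [[ 0.686 -0.066  0.05 ]
 [ 0.697 -0.287  0.05 ]
 [ 0.391 -0.298  0.05 ]
 [ 0.382 -0.079  0.05 ]] [ 0.53889933 -0.18238064  0.05      ] 0.2212877676924629 0.3053762346124197 -87.24459625370567
prn [[ 0.678 -0.064  0.09 ]
 [ 0.689 -0.279  0.09 ]
 [ 0.392 -0.29   0.09 ]
 [ 0.382 -0.077  0.09 ]] [ 0.53515345 -0.17754743  0.09      ] 0.21553110139385753 0.29743205813795937 -87.24459625370567
```

The film lengths measure 65, 94 and 79 mm. The 84 mm roll is therefore the one at (168,194), world (0.444, 0.248), with its axis at about 77°. In the close crop it is clearly the middle length. I'll go by way of (0.42,-0.25) to clear the base, turning on the way.

```bash
python3 -m crank '{"claw":[0.75,0.75,0.75,0.75,0.75,0.75,0.75,0.75],"delta_pos":[[0.8,-0.4,-0.2],[2.4,-1.1,-0.5],[4,-1.9,-1],[5.6,-2.6,-1],[7.2,-3.3,-1],[8.8,-4.1,-1],[10.4,-4.8,-1],[11.6,-5.4,-1]],"roll":[-0.5,-1.6,-2.7,-3.8,-4.9,-6,-7.1,-8]}'; python3 -c "
from cell import robot
s=robot.observe();print(s['tool_pos'],s['tool_rot'],s['qpos'])"
```

```text
time: 0.87
tool_pos: [0.4019, -0.2707, 0.2518]
tool_rot: [3.141, 0.0, 1.194]
contact_force: [1.1, -0.5, -0.2]
opening: 0.069
[ 0.40188679 -0.27069806  0.25180777] [3.14128330e+00 2.06868167e-04 1.19416037e+00] [-7.51044623e-01  2.47484588e-01  1.58687395e+00 -8.22494625e-05
  1.30687054e+00 -3.74387259e-01]
```

```bash
cat >> h.py <<'E'
def delta(P,yawdeg=None):
    s=robot.observe(); Rm=R.from_euler('xyz',s['tool_rot']).as_matrix()
    d=Rm.T@(np.asarray(P)-s['tool_pos'])/0.025
    print("units",d.round(2),"roll",None if yawdeg is None else round((np.degrees(s['tool_rot'][2])-yawdeg)/6,2), "n rows",np.linalg.norm(d)*25/41.7)
E
python3 - <<'E'
from h import *
shot("wrist","pics/c_w.png"); delta([0.435,0.22,0.24],77.5)
E
```

```text
units [18.53 -5.89  0.54] roll -1.42 n rows 11.658724627895246
```

View pics/c_w.png

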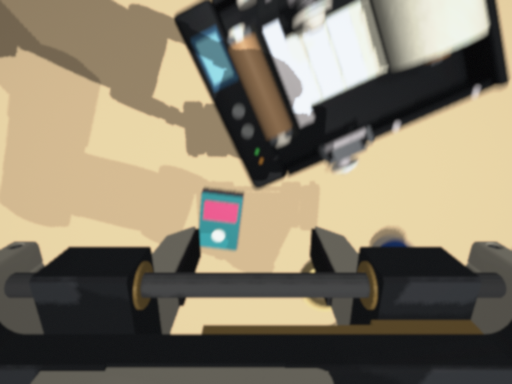

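The wrist view shows the printer at the upper right and the teal pack at (222,220). The hub is cut off at the top edge, so I'll stop part-way for a better view of it.

```bash
python3 -m crank '{"claw":[0.72,0.72,0.72,0.72,0.72,0.72,0.72,0.72],"delta_pos":[[1,-0.5,0],[2.5,-1,0],[4,-1.5,0],[5.5,-2,0],[7,-2.5,0],[7.5,-2.7,0],[7.5,-2.7,0],[7.5,-2.7,0]],"roll":[-0.5,-1,-1.6,-1.6,-1.6,-1.6,-1.6,-1.6]}'
python3 - <<'E'
from h import *
shot("wrist","pics/d_w.png")
E
```

```text
time: 1.58
tool_pos: [0.4081, -0.073, 0.2518]
tool_rot: [3.141, 0.001, 1.358]
contact_force: [0.5, -0.3, -0.3]
opening: 0.0664
```

View pics/d_w.png

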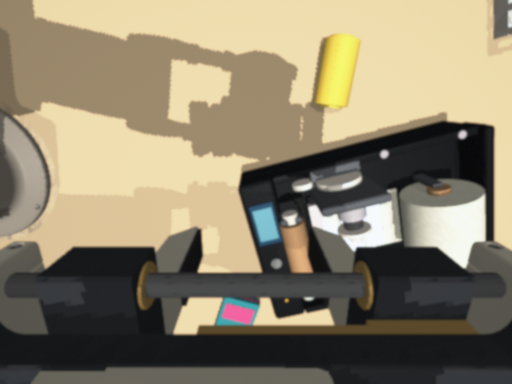

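Run:
```python
from h import *
im,K,M,s=shot("wrist")
np.savez("d.npz",im=im,K=K,M=M)
cv2.imwrite("pics/d_z.png",cv2.resize(im[115:325,230:500],None,fx=2.9,fy=2.8,interpolation=cv2.INTER_CUBIC))
delta([0.435,0.225,0.2],77.5)
```

```text
units [11.92 -1.51  2.06] roll 0.03 n rows 7.3088348293121586
```

View pics/d_z.png

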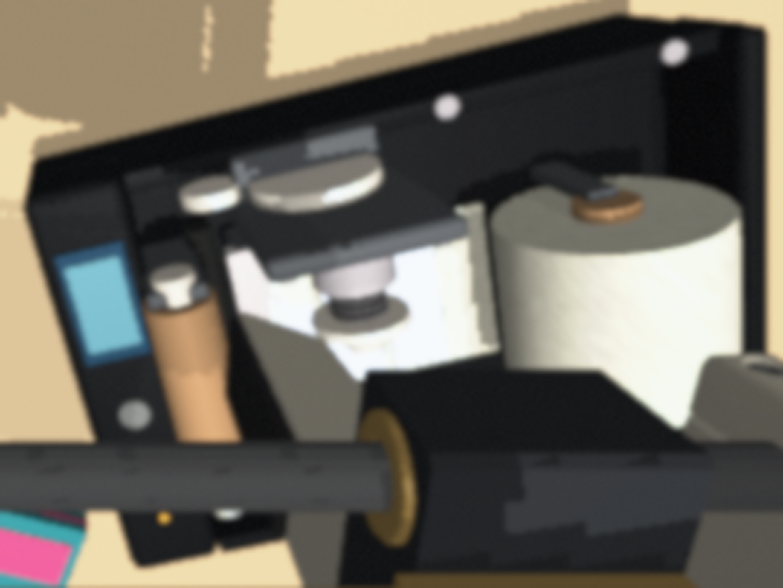

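This crop shows the hub from behind: the plate edge, boss, dark shaft and flange, with the flange at about (354,226) in the full picture. Next, over the roll.

```bash
python3 -m crank '{"claw":[0.72,0.72,0.72,0.72,0.72,0.72,0.72,0.72],"delta_pos":[[1,-0.1,0],[2.6,-0.3,0.4],[4.2,-0.5,0.8],[5.8,-0.7,1.2],[7.4,-0.9,1.6],[9,-1.1,2],[10.6,-1.4,2],[11.9,-1.5,2]],"roll":[0,0,0,0,0,0,0,0]}'
python3 - <<'E'
from h import *
im,K,M,s=shot("wrist","pics/e_w.png"); np.savez("e.npz",im=im,K=K,M=M); print(s['tool_pos'],s['qvel'].round(3))
E
```

```text
time: 2.35
tool_pos: [0.4348, 0.2267, 0.2008]
tool_rot: [-3.14, 0.001, 1.355]
contact_force: [-0.5, -1.2, 0.1]
opening: 0.0661
[0.43484144 0.22668692 0.20075039] [ 0.721  0.386 -0.584 -0.014  0.168  0.71 ]
```

View pics/e_w.png

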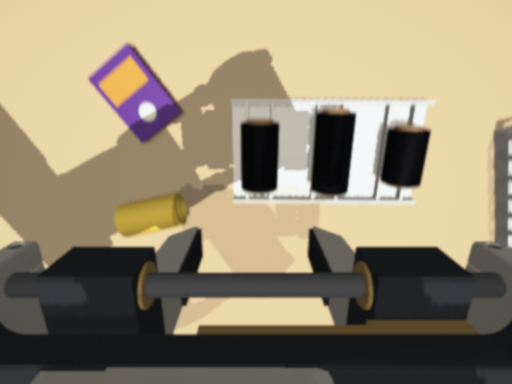

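The rolls appear at (260,155), (333,150) and (405,155), and the 84 mm roll is the left one. The arm was still settling, so I'll measure again.

Run:
```python
from h import *
im,K,M,s=shot("wrist"); print(s['tool_pos'],np.degrees(s['tool_rot']),abs(s['qvel']).max())
hsv=cv2.cvtColor(im,cv2.COLOR_BGR2HSV)
m=np.zeros(im.shape[:2],np.uint8); m[100:200,235:440]=(hsv[100:200,235:440,2]<50)*255
m=cv2.morphologyEx(m,cv2.MORPH_OPEN,np.ones((7,7)))
for c in cv2.findContours(m,cv2.RETR_EXTERNAL,cv2.CHAIN_APPROX_NONE)[0]:
    if len(c)<60: continue
    r=cv2.minAreaRect(c); cp=c[:,0,:].astype(float)
    # side edges: silhouette at height ~axis
    P=onplane(cp,K,M,0.034)
    c2,sz,an=cv2.minAreaRect(P[:,:2].astype(np.float32)*1000); b=cv2.boxPoints((c2,sz,an))
    e=[b[1]-b[0],b[2]-b[1]]; d=max(e,key=np.linalg.norm); 
    print(np.round(r[0],1),np.round(c2,1),np.round(sz,1),np.degrees(np.arctan2(d[1],d[0]))%180)
```

```text
[0.43605135 0.23100313 0.20116712] [-1.79989288e+02 -1.78016970e-01  7.77208713e+01] 0.14322165475217455
[402.5 164.1] [607.6 205.8] [67.3 46.5] 77.44539
[259.5 164. ] [442.6 241.4] [79.9 40.3] 76.90887
[331.4 159.7] [525.9 228.1] [94.3 42.3] 77.48405
```

Run:
```python
from h import *
delta([0.443,0.245,0.085],77.3)
```

```text
units [0.71 0.14 4.64] roll 0.09 n rows 2.8180177388174203
```

```bash
python3 -m crank '{"claw":[0.72,0.72,0.72,0.72,0.72,0.72,0.72,0.72],"delta_pos":[[0.2,0.1,0.8],[0.5,0.1,2],[0.7,0.1,3.2],[0.7,0.1,4.2],[0.7,0.1,4.6],[0.7,0.1,4.6],[0.7,0.1,4.6],[0.7,0.1,4.6]],"roll":[0.1,0.1,0.1,0.1,0.1,0.1,0.1,0.1]}'
python3 - <<'E'
from h import *
im,K,M,s=shot("wrist","pics/f_w.png"); print(s['tool_pos'],np.degrees(s['tool_rot']),abs(s['qvel']).max())
delta([0.443,0.245,0.016],77.3)
E
```

```text
time: 3.12
tool_pos: [0.4424, 0.2417, 0.0881]
tool_rot: [3.139, -0.001, 1.345]
contact_force: [-0.3, 1.2, 0.5]
opening: 0.0663
[0.44238594 0.24165553 0.08813407] [ 1.79870520e+02 -7.13582222e-02  7.70373419e+01] 0.010975257873332726
units [ 0.12 -0.01  2.89] roll -0.04 n rows 1.7354496413941563
```

View pics/f_w.png

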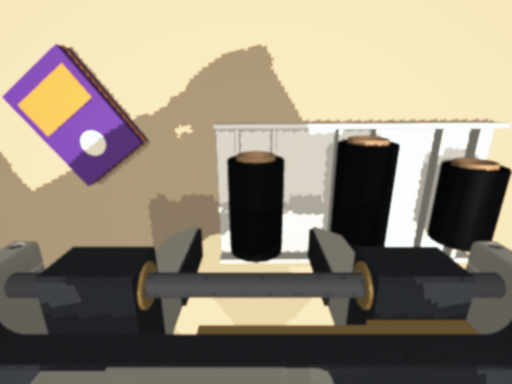

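The roll, at columns 228 to 284, is centred between the fingers (midpoint about 257). I'll descend and grip.

```bash
python3 -m crank '{"claw":[0.72,0.72,0.72,0.72,0.72,0.72,0.72,0.72],"delta_pos":[[0.1,0,0.4],[0.1,0,1],[0.1,0,1.6],[0.1,0,2.2],[0.1,0,2.7],[0.1,0,2.9],[0.1,0,2.9],[0.1,0,2.9]],"roll":[0,0,0,0,0,0,0,0]}'; python3 -m crank '{"claw":[0.4,0.3,0.3,0.3,0.3,0.3,0.3,0.3],"delta_pos":[[0,0,0],[0,0,0],[0,0,0],[0,0,0],[0,0,0],[0,0,0],[0,0,0],[0,0,0]],"roll":[0,0,0,0,0,0,0,0]}' 45
```

```text
time: 3.83
tool_pos: [0.4419, 0.2446, 0.0145]
tool_rot: [3.141, -0.0, 1.346]
contact_force: [-0.2, 0.4, 1.0]
opening: 0.0658
time: 4.5
tool_pos: [0.4423, 0.2446, 0.0147]
tool_rot: [3.14, -0.001, 1.346]
contact_force: [1.6, -0.0, 5.2]
opening: 0.0426
```

Gripped at 42.6 mm. Lifting.

```bash
python3 -m crank '{"claw":[0.3,0.3,0.3,0.3,0.3,0.3,0.3,0.3],"delta_pos":[[0,0,-0.3],[0,0,-0.8],[0,0,-1.5],[0,0,-2.5],[0,0,-3.5],[0,0,-4.5],[0,0,-5.5],[0,0,-6]],"roll":[0,0,0,0,0,0,0,0]}';  python3 - <<'E'
from h import *
im,K,M,s=shot("wrist","pics/g_w.png"); print(s['tool_pos'],np.degrees(s['tool_rot']),abs(s['qvel']).max())
shot("scene","pics/g_s.png")
E
```

```text
time: 5.17
tool_pos: [0.4418, 0.2447, 0.167]
tool_rot: [3.14, -0.001, 1.346]
contact_force: [0.8, 0.8, -1.2]
opening: 0.0421
[0.44176207 0.24471639 0.16701308] [ 1.79895569e+02 -7.64774061e-02  7.71070802e+01] 0.33412196010253753
```

View pics/g_w.png

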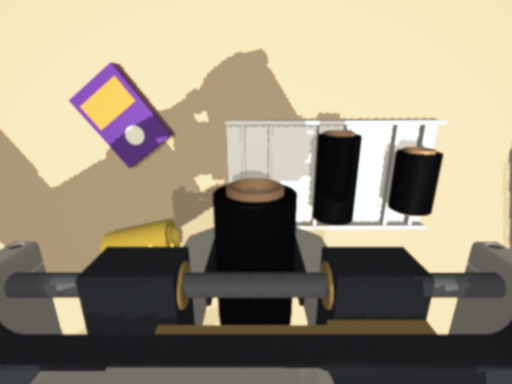

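View pics/g_s.png

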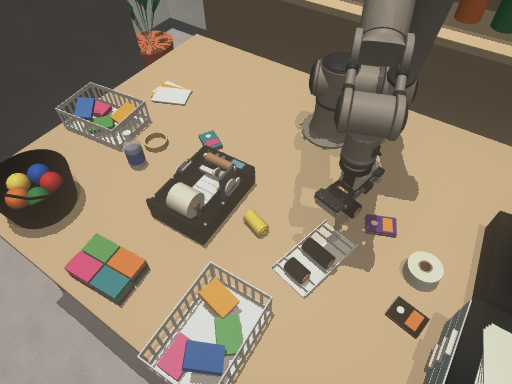

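The roll is up, centred and straight in the grip, with its end face at (255,190), and the other two are still in the tray. Moving to a hover on the open side of the printer.

Run:
```python
from h import *
delta([0.51,-0.235,0.22],93)
```

```text
units [-18.1    6.93  -2.16] roll -2.65 n rows 11.6924116620835
```

```bash
python3 -m crank '{"claw":[0.3,0.3,0.3,0.3,0.3,0.3,0.3,0.3],"delta_pos":[[-0.7,0.3,-0.5],[-2.0,0.8,-1],[-3.5,1.4,-1.6],[-5,2,-2.1],[-6.5,2.6,-2.1],[-8,3.2,-2.1],[-9.4,3.7,-2.1],[-10.2,4,-2.1]],"roll":[-0.2,-0.5,-1,-1.5,-2,-2.5,-2.7,-2.7]}';  python3 - <<'E'
from h import *
im,K,M,s=shot("wrist","pics/h_w.png"); print(s['tool_pos'],np.degrees(s['tool_rot']),abs(s['qvel']).max())
delta([0.51,-0.235,0.22],93)
E
```

```text
time: 5.93
tool_pos: [0.4812, -0.0297, 0.2151]
tool_rot: [-3.139, 0.0, 1.627]
contact_force: [0.7, 0.3, -1.2]
opening: 0.0424
[ 0.48124301 -0.02972638  0.21514752] [-1.79823781e+02  9.55791138e-03  9.32446816e+01] 0.4716262231703198
units [-8.17  0.68 -0.19] roll 0.02 n rows 4.918922707881938
```

```bash
python3 -m crank '{"claw":[0.3,0.3,0.3,0.3,0.3,0.3,0.3,0.3],"delta_pos":[[-0.7,0.1,0],[-2.0,0.2,0],[-3.5,0.3,0],[-5,0.4,0],[-6.5,0.5,0],[-7.5,0.6,0],[-8,0.6,0],[-8,0.6,0]],"roll":[0,0,0,0,0,0,0,0]}';  python3 - <<'E'
from h import *
robot.read_camera("top")
im,K,M,s=shot("wrist","pics/i_w.png"); print(s['tool_pos'],np.degrees(s['tool_rot']),abs(s['qvel']).max())
np.savez("i.npz",im=im,K=K,M=M)
E
```

```text
time: 6.65
tool_pos: [0.5079, -0.227, 0.2148]
tool_rot: [-3.139, -0.001, 1.625]
contact_force: [-1.1, 0.1, -1.0]
opening: 0.0421
[ 0.50784365 -0.22524042  0.21507881] [-1.79852518e+02 -1.27186981e-01  9.31951418e+01] 0.03808191361530188
```

View pics/i_w.png

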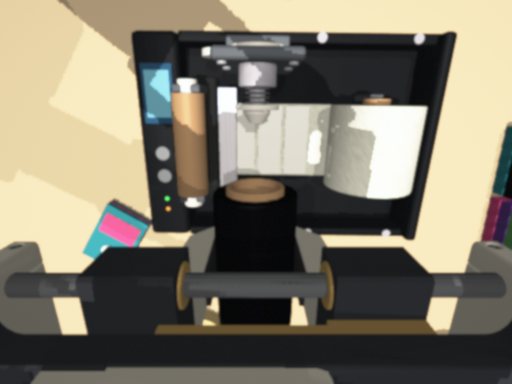

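View pics/h_w.png

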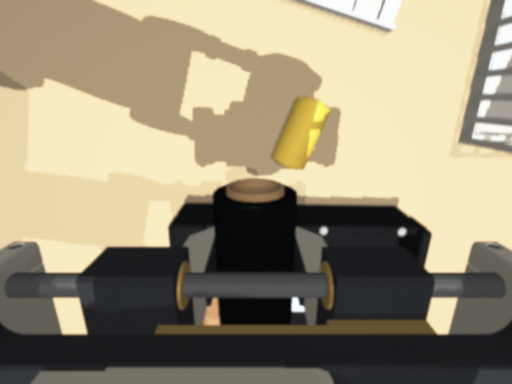

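The view at (0.508,-0.225) shows the hub nose at about (257,118), almost in line with the roll's end at (255,190). I'll zoom in to get exact pixels.

Run:
```python
from h import *
im=np.load("i.npz")['im']
cv2.imwrite("pics/i_z.png",cv2.resize(im[25:205,190:330],None,fx=4.3,fy=3.3*1.0,interpolation=cv2.INTER_CUBIC))
cv2.imwrite("pics/i_z2.png",cv2.resize(im[20:250,120:470],None,fx=2.2,fy=2.2,interpolation=cv2.INTER_CUBIC))
```

```text
(no output)
```

View pics/i_z.png

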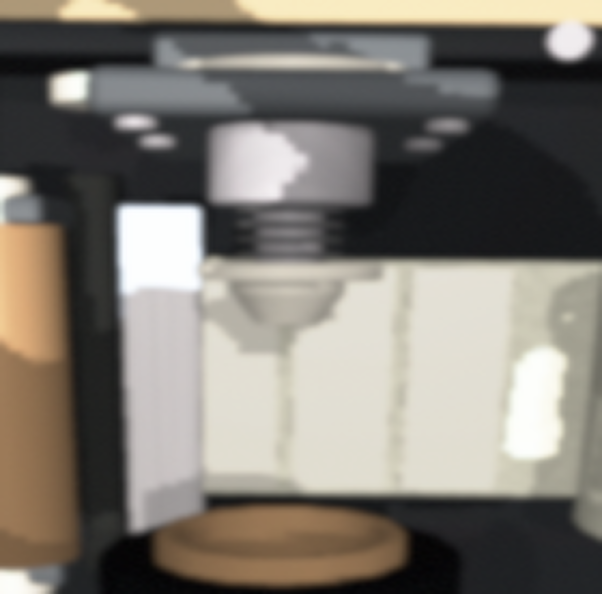

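View pics/i_z2.png

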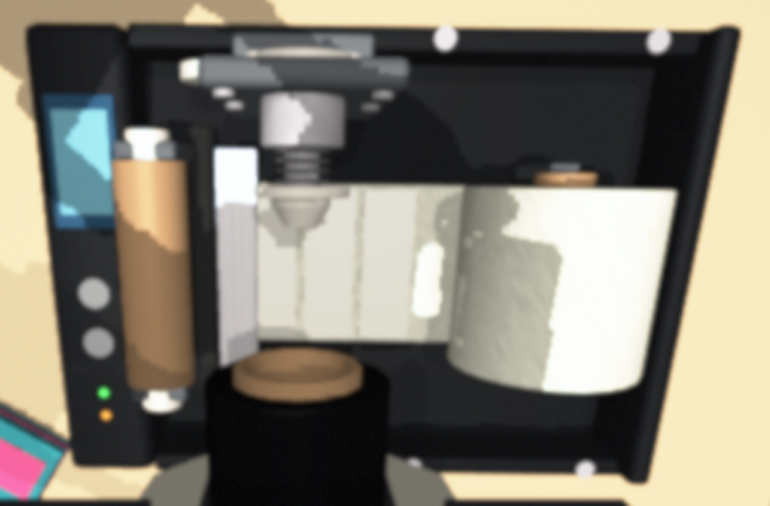

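Run:
```python
from h import *
d=np.load("i.npz");im,K,M=d['im'],d['K'],d['M']
g=cv2.cvtColor(im,cv2.COLOR_BGR2GRAY).astype(float)
print("cam",M[:3,3].round(4))
def ang(pts,z):
    P=onplane(pts,K,M,z)[:,:2]; v=cv2.fitLine(P.astype(np.float32),cv2.DIST_HUBER,0,.001,.001).ravel(); return np.degrees(np.arctan2(v[1],v[0])),P.mean(0)
# screws
sc=[]
for (x,y) in((322,37),(419,39),(309,230),(386,233)):
    w=g[y-5:y+6,x-6:x+7]; w=np.clip(w-110,0,None); yy,xx=np.mgrid[y-5:y+6,x-6:x+7]; sc.append(((w*xx).sum()/w.sum(),(w*yy).sum()/w.sum()))
sc=np.array(sc);P=onplane(sc,K,M,.1);print("screws",sc.round(1),P.round(4))
print(ang(sc[:2],.1)[0],ang(sc[2:],.1)[0])
# far outer edge
pts=[]
for x in range(300,446,3):
    col=g[15:50,x]; k=np.argmin(np.diff(col)); pts.append((x,15+k+.5))
pts=np.array(pts);print(pts[::10].tolist());print("far edge",ang(pts,.1))
# brown roller left/right edges
hsv=cv2.cvtColor(im,cv2.COLOR_BGR2HSV)
L=[];Rr=[]
for y in range(105,170,3):
    r=hsv[y,160:225]; b=np.where((r[:,1]>80)&(r[:,0]<20)&(r[:,2]>70))[0]
    L.append((160+b[0],y));Rr.append((160+b[-1],y))
print("roller",L[::6],Rr[::6],ang(np.array(L),.1),ang(np.array(Rr),.1))
# hub rows profile
for y in range(95,130,2): 
    print(y,' '.join(str(int(v)) for v in g[y,228:288:2]))
for y in (60,65,70,75,80): print(y,' '.join(str(int(v)) for v in g[y,228:288:2]))
```

```text
cam [ 0.503  -0.1409  0.3748]
screws [[322.1  36.4]
 [419.   38.1]
 [307.8 231. ]
 [385.8 235. ]] [[ 0.5575 -0.0849  0.1   ]
 [ 0.6417 -0.0816  0.1   ]
 [ 0.5662 -0.2708  0.1   ]
 [ 0.6505 -0.2708  0.1   ]]
2.2981446 0.05708027
[[300.0, 31.5], [330.0, 32.5], [360.0, 32.5], [390.0, 33.5], [420.0, 43.5]]
far edge (np.float32(2.2814333), array([ 0.6003531 , -0.08063793]))
roller [(np.int64(172), 105), (np.int64(173), 123), (np.int64(174), 141), (np.int64(175), 159)] [(np.int64(204), 105), (np.int64(205), 123), (np.int64(205), 141), (np.int64(206), 159)] (np.float32(-88.63745), array([ 0.42589987, -0.17871758])) (np.float32(-87.891685), array([ 0.45611532, -0.17702536]))
95 254 254 254 253 189 49 36 36 32 38 49 89 112 119 126 126 118 104 81 45 35 27 23 21 23 26 25 25 26 25
97 254 254 254 253 189 50 36 36 37 49 58 78 91 96 100 101 98 92 76 55 46 30 24 25 25 25 26 25 26 25
99 254 254 254 253 196 51 36 35 31 33 47 85 105 112 117 115 118 117 87 45 36 28 26 26 24 25 25 26 27 26
101 254 254 254 253 212 62 48 38 36 48 57 81 99 107 112 111 106 103 82 55 46 33 29 29 29 28 29 28 27 28
103 254 254 
[... 1554 characters left out ...]
224 224 224 224 224 224 220 202 209 222
129 200 200 202 197 187 218 223 222 213 184 178 178 178 172 168 201 222 224 224 224 224 224 223 223 223 223 220 202 202 221
60 59 58 58 59 59 59 61 62 63 64 59 55 53 54 55 54 54 53 51 49 49 48 47 48 47 48 48 48 49 48
65 86 59 46 46 47 80 135 161 185 201 212 217 196 192 169 156 158 158 154 148 142 134 120 105 72 42 40 40 41 44
70 76 58 46 46 48 89 149 178 203 217 222 226 230 233 232 201 165 154 149 147 144 138 128 116 82 44 40 41 56 72
75 36 37 37 36 39 89 155 185 204 214 221 226 231 234 235 224 203 158 146 141 138 135 127 113 71 27 23 23 23 24
80 36 37 37 37 39 91 160 186 204 216 223 229 235 233 201 170 151 148 144 140 136 130 122 111 67 24 21 21 21 25
```

Run:
```python
from h import *
d=np.load("i.npz");im,K,M=d['im'],d['K'],d['M']
print("flange far/near top rim",onplane([[257.4,103.5],[257.4,109]],K,M,.1435).round(4))
print("cone tip",onplane([[257,124]],K,M,.1315).round(4))
print("boss near end top",onplane([[257.7,87]],K,M,.145).round(4))
print("plate top inner",onplane([[260,59]],K,M,.15).round(4))
# roll end: core top near edge, z axis = tcp+.0195+.015
z=0.2151+.0195
print("core rim top",onplane([[255.3,180]],K,M,z+.0125).round(4),"film top edge",onplane([[255.3,187]],K,M,z+.022).round(4))
im2,K2,M2,s=shot("wrist");print(s['tool_pos'],np.degrees(s['tool_rot']))
```

```text
flange far/near top rim [[ 0.5044 -0.1431  0.1435]
 [ 0.5046 -0.1473  0.1435]]
cone tip [[ 0.5051 -0.1597  0.1315]]
boss near end top [[ 0.5039 -0.1311  0.145 ]]
plate top inner [[ 0.5044 -0.1121  0.15  ]]
core rim top [[ 0.5047 -0.1764  0.2471]] film top edge [[ 0.5048 -0.1769  0.2566]]
[ 0.50795582 -0.22419756  0.21548395] [-1.79877968e+02 -1.27156695e-01  9.32685494e+01]
```

The seat is at about (0.5045,-0.147), which agrees with the plate's inner face at -0.112 less 35 mm. The printer's yaw is about 2.5°. I'll correct the yaw by about 0.8° and lower the roll to axis height (TCP z about 0.1055), still about 18 mm short of the nose.

```bash
python3 -m crank '{"claw":[0.3,0.3,0.3,0.3,0.3,0.3,0.3,0.3],"delta_pos":[[0,0,0.5],[0,0,1.2],[0,0,2.0],[0,0,2.8],[0,0,3.5],[0,0,4.0],[0,0,4.4],[0,0,4.4]],"roll":[0.1,0.1,0.1,0.1,0.1,0.1,0.1,0.1]}';  python3 - <<'E'
from h import *
robot.read_camera("top");robot.read_camera("top")
im,K,M,s=shot("wrist","pics/j_w.png"); print(s['tool_pos'],np.degrees(s['tool_rot']),abs(s['qvel']).max(),s['contact_force'])
np.savez("j.npz",im=im,K=K,M=M)
cv2.imwrite("pics/j_z.png",cv2.resize(im[20:240,170:340],None,fx=4,fy=2.7,interpolation=cv2.INTER_CUBIC))
E
```

```text
time: 7.47
tool_pos: [0.5076, -0.2232, 0.1049]
tool_rot: [-3.138, -0.002, 1.62]
contact_force: [-0.6, -0.2, -0.8]
opening: 0.0424
[ 0.50883714 -0.22446787  0.10704222] [ 1.79996393e+02 -1.93453705e-03  9.27612017e+01] 0.021298605189155072 [ 0.32170743 -0.73312716 -1.25398014]
```

View pics/j_z.png

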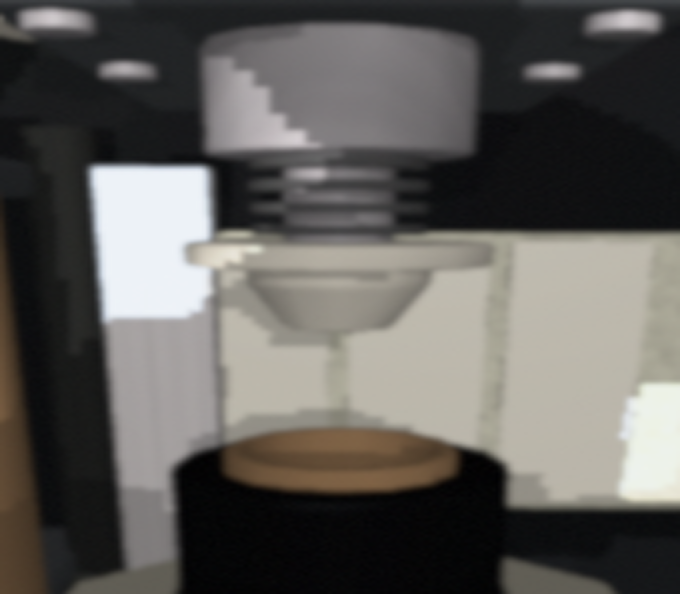

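View pics/j_w.png

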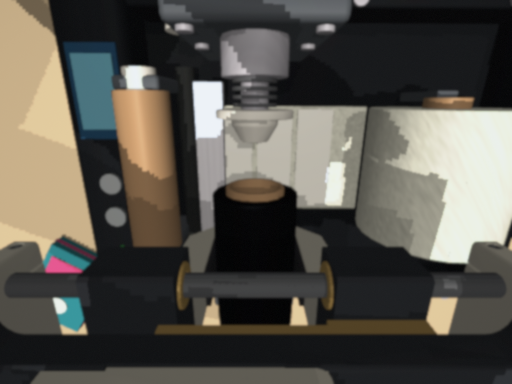

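At the lower level the flange centre is at column 254.5, the boss at 254.9 and the core at 255.1, so the lateral error is about 0.3 mm. Next I'll check the height by averaging the pose and casting rays from both views.

Run:
```python
from h import *
ps=[];rs=[]
for _ in range(12):
    robot.read_camera("top"); s=robot.observe(); ps.append(s['tool_pos']);rs.append(s['tool_rot'])
ps=np.array(ps);rs=np.unwrap(np.array(rs),axis=0)
rs[:,0]=np.mod(rs[:,0],2*np.pi)
p=ps.mean(0);r=rs.mean(0);print(p.round(5),ps.std(0).round(5),np.degrees(r))
j=np.load("j.npz");i=np.load("i.npz")
HE=np.linalg.inv(np.eye(4)) 
he=robot.read_camera("wrist")["hand_eye"]
def Mk(p,r):
    T=np.eye(4);T[:3,:3]=R.from_euler('xyz',r).as_matrix();T[:3,3]=p;return T@he
Mj=Mk(p,r)
# i pose mean of readings
Mi=Mk([.5079,-.2247,.2153],np.radians([180.1,-.127,93.23]))
K=j['K']
for z in(.115,.12,.125,.13): print(z,onplane([[254.5,113.9]],K,Mj,z).round(4),onplane([[257.6,107]],K,Mi,z).round(4))
```

```text
[ 0.50885 -0.22536  0.10725] [2.4e-04 7.0e-05 3.9e-04] [1.79954386e+02 3.54048096e-02 9.27006868e+01]
0.115 [[ 0.5043 -0.1476  0.115 ]] [[ 0.505  -0.1458  0.115 ]]
0.12 [[ 0.5043 -0.1474  0.12  ]] [[ 0.5049 -0.1457  0.12  ]]
0.125 [[ 0.5043 -0.1472  0.125 ]] [[ 0.5049 -0.1456  0.125 ]]
0.13 [[ 0.5043 -0.1469  0.13  ]] [[ 0.5049 -0.1455  0.13  ]]
```

The z triangulation is ill-conditioned, so I'll use the grasp height instead: the TCP read 0.0146 with the axis at 34 mm. That puts the target at 0.1056, so I lower 1.5 mm while advancing 15 mm.

```bash
python3 -m crank '{"claw":[0.3,0.3,0.3,0.3,0.3,0.3,0.3,0.3],"delta_pos":[[0,0,0.06],[0.1,0,0.06],[0.2,0,0.06],[0.3,0,0.06],[0.4,0,0.06],[0.5,0,0.06],[0.6,0,0.06],[0.6,0,0.06]],"roll":[0,0,0,0,0,0,0,0]}';  python3 - <<'E'
from h import *
robot.read_camera("top");robot.read_camera("top")
im,K,M,s=shot("wrist","pics/k_w.png"); print(s['tool_pos'],np.degrees(s['tool_rot']),abs(s['qvel']).max(),s['contact_force'])
cv2.imwrite("pics/k_z.png",cv2.resize(im[20:240,170:340],None,fx=4,fy=2.7,interpolation=cv2.INTER_CUBIC))
im,_,_,_=shot("scene"); cv2.imwrite("pics/k_s.png",cv2.resize(im[130:230,140:270],None,fx=6,fy=6,interpolation=cv2.INTER_CUBIC))
E
```

```text
time: 8.93
tool_pos: [0.5079, -0.2097, 0.1052]
tool_rot: [-3.141, -0.0, 1.618]
contact_force: [0.6, 0.0, -0.8]
opening: 0.0423
[ 0.50794509 -0.21015187  0.10526372] [1.79993238e+02 8.36270690e-03 9.27128343e+01] 0.004874974550116276 [ 0.10868844 -0.36185485 -1.22686973]
```

View pics/k_z.png

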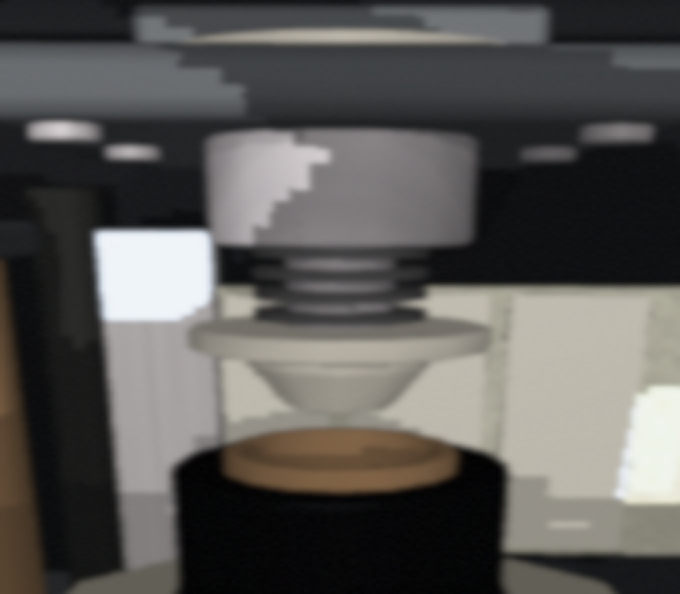

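View pics/k_s.png

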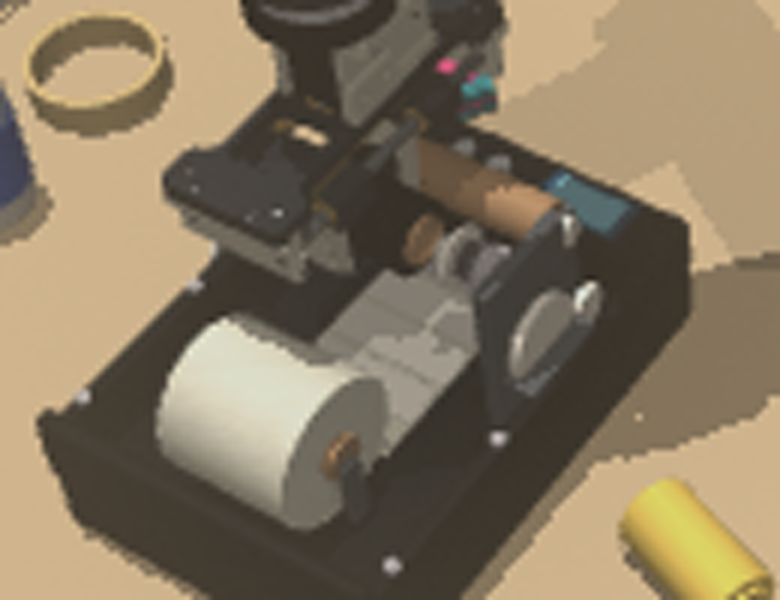

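Still aligned: nose at column 255.2, flange 255.0, core 255.1. Advancing another 12 mm.

```bash
python3 -m crank '{"claw":[0.3,0.3,0.3,0.3,0.3,0.3,0.3,0.3],"delta_pos":[[0.08,0,0],[0.16,0,0],[0.24,0,0],[0.32,0,0],[0.4,0,0],[0.48,0,0],[0.48,0,0],[0.48,0,0]],"roll":[0,0,0,0,0,0,0,0]}';  python3 - <<'E'
from h import *
im,K,M,s=shot("wrist","pics/l_w.png"); print(s['tool_pos'],np.degrees(s['tool_rot']),abs(s['qvel']).max(),s['contact_force'],s['torque'])
cv2.imwrite("pics/l_z.png",cv2.resize(im[20:240,170:340],None,fx=4,fy=2.7,interpolation=cv2.INTER_CUBIC))
E
```

```text
time: 9.8
tool_pos: [0.5074, -0.1982, 0.1052]
tool_rot: [3.142, 0.0, 1.618]
contact_force: [0.2, -0.1, -1.7]
opening: 0.0423
[ 0.50736787 -0.19816494  0.10524463] [1.79996827e+02 8.69635081e-03 9.27142444e+01] 0.004320326729617913 [ 0.15446581 -0.12960338 -1.68655319] [-0.00544271 -0.08251151 -0.01782469]
```

View pics/l_z.png

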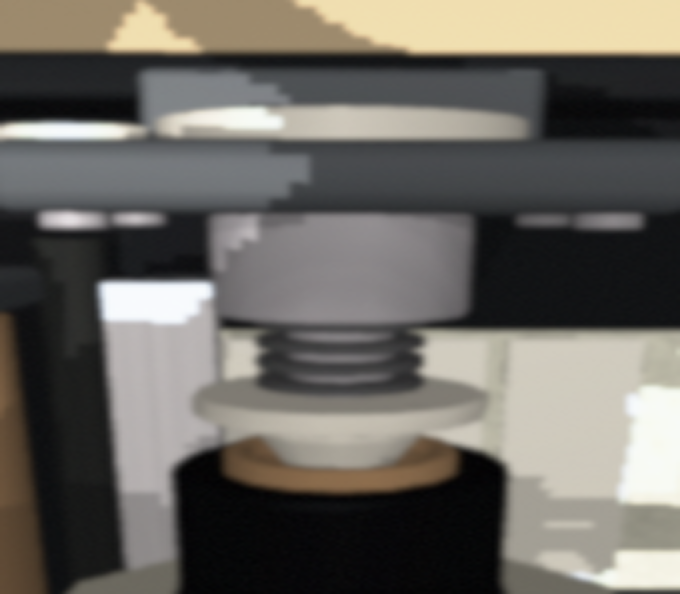

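The nose is entering the core with no side load. Moving up to the seat in small steps.

```bash
python3 -m crank '{"claw":[0.3,0.3,0.3,0.3,0.3,0.3,0.3,0.3],"delta_pos":[[0.06,0,0],[0.12,0,0],[0.18,0,0],[0.24,0,0],[0.3,0,0],[0.36,0,0],[0.36,0,0],[0.36,0,0]],"roll":[0,0,0,0,0,0,0,0]}';  python3 - <<'E'
from h import *
im,K,M,s=shot("wrist","pics/m_w.png"); print(s['tool_pos'],np.degrees(s['tool_rot']),abs(s['qvel']).max(),s['contact_force'],s['torque'])
cv2.imwrite("pics/m_z.png",cv2.resize(im[20:240,170:340],None,fx=4,fy=2.7,interpolation=cv2.INTER_CUBIC))
E
```

```text
time: 10.52
tool_pos: [0.507, -0.1896, 0.1053]
tool_rot: [3.141, 0.001, 1.618]
contact_force: [-0.4, -2.2, -2.0]
opening: 0.0422
[ 0.50695275 -0.18958523  0.10527817] [1.79992737e+02 3.91333597e-02 9.27072138e+01] 0.002780146276881999 [-0.391971   -2.16375563 -2.03153592] [-0.50167214 -0.06177078 -0.00072187]
```

View pics/m_z.png

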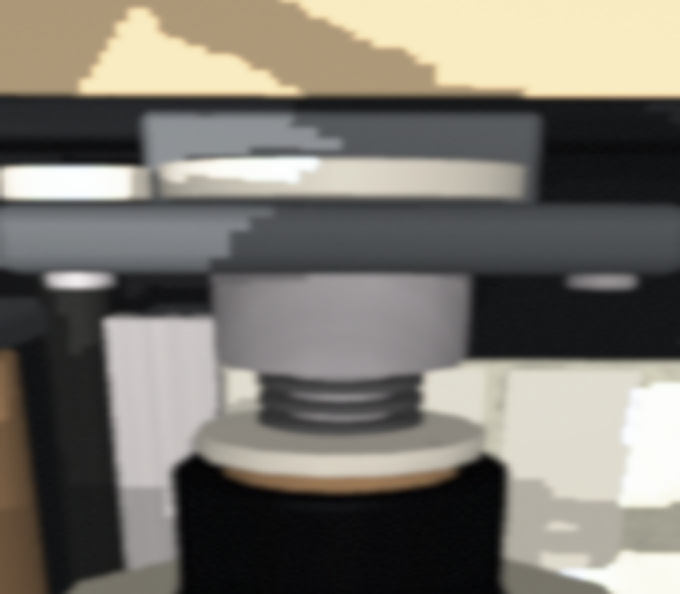

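The core end is on the seat and the hub pushes back with 2.2 N, which is the spring's starting force. Pushing in 8 mm.

```bash
python3 -m crank '{"claw":[0.3,0.3,0.3,0.3,0.3,0.3,0.3,0.3],"delta_pos":[[0.06,0,0],[0.12,0,0],[0.18,0,0],[0.24,0,0],[0.3,0,0],[0.32,0,0],[0.32,0,0],[0.32,0,0]],"roll":[0,0,0,0,0,0,0,0]}';  python3 - <<'E'
from h import *
im,K,M,s=shot("wrist","pics/n_w.png"); print(s['tool_pos'],np.degrees(s['tool_rot']),abs(s['qvel']).max(),s['contact_force'],s['torque'])
cv2.imwrite("pics/n_z.png",cv2.resize(im[20:240,170:340],None,fx=4,fy=2.7,interpolation=cv2.INTER_CUBIC))
E
```

```text
time: 11.23
tool_pos: [0.5066, -0.1817, 0.1053]
tool_rot: [3.141, 0.001, 1.618]
contact_force: [0.1, -6.5, -1.9]
opening: 0.0426
[ 0.50659703 -0.18171712  0.10530693] [1.79986905e+02 6.01008119e-02 9.27050955e+01] 0.0011826558897809589 [ 0.05207615 -6.53668727 -1.88139598] [-0.94566089  0.0054728  -0.06300943]
```

View pics/n_z.png

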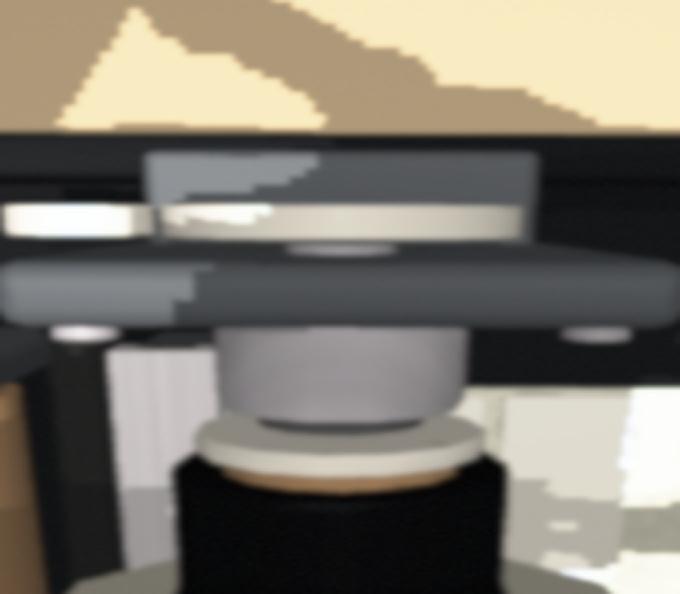

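The hub is about 10 mm in at 6.5 N, with no slip in the grip. Closing the last few millimetres in smaller steps.

```bash
python3 -m crank '{"claw":[0.3,0.3,0.3,0.3,0.3,0.3,0.3,0.3],"delta_pos":[[0.03,0,0],[0.06,0,0],[0.09,0,0],[0.12,0,0],[0.12,0,0],[0.12,0,0],[0.12,0,0],[0.12,0,0]],"roll":[0,0,0,0,0,0,0,0]}'
python3 - <<'E'
from h import *
im,K,M,s=shot("wrist","pics/o_w.png"); print(s['tool_pos'],s['contact_force'],s['torque'])
E
```

```text
time: 11.95
tool_pos: [0.5065, -0.179, 0.1053]
tool_rot: [3.141, 0.001, 1.618]
contact_force: [-1.1, -7.2, -2.5]
opening: 0.0427
[ 0.50648355 -0.17901542  0.10529737] [-1.08665117 -7.19780457 -2.4694058 ] [-1.11057761  0.01354902 -0.00523391]
```

```bash
python3 -m crank '{"claw":[0.3,0.3,0.3,0.3,0.3,0.3,0.3,0.3],"delta_pos":[[0.02,0,0],[0.04,0,0],[0.05,0,0],[0.05,0,0],[0.05,0,0],[0.05,0,0],[0.05,0,0],[0.05,0,0]],"roll":[0,0,0,0,0,0,0,0]}' 55
python3 - <<'E'
from h import *
im,K,M,s=shot("wrist","pics/p_w.png"); print(s['tool_pos'],s['contact_force'],s['torque'])
E
```

```text
time: 12.67
tool_pos: [0.5064, -0.1779, 0.1053]
tool_rot: [3.141, 0.002, 1.618]
contact_force: [-0.7, -7.9, -1.1]
opening: 0.0418
[ 0.50642181 -0.17789455  0.10531387] [-0.74789522 -7.91040658 -1.08413718] [-1.1121011   0.04663005 -0.03080443]
```

```bash
python3 -m crank '{"claw":[0.3,0.3,0.3,0.3,0.3,0.3,0.3,0.3],"delta_pos":[[0.02,0,0],[0.04,0,0],[0.04,0,0],[0.04,0,0],[0.04,0,0],[0.04,0,0],[0.04,0,0],[0.04,0,0]],"roll":[0,0,0,0,0,0,0,0]}'
python3 - <<'E'
from h import *
im,K,M,s=shot("wrist","pics/q_w.png"); print(s['tool_pos'],s['contact_force'],s['torque'])
cv2.imwrite("pics/q_z.png",cv2.resize(im[20:240,170:340],None,fx=4,fy=2.7,interpolation=cv2.INTER_CUBIC))
E
```

```text
time: 13.38
tool_pos: [0.5064, -0.1772, 0.1053]
tool_rot: [3.141, 0.002, 1.618]
contact_force: [-1.0, -8.8, -2.7]
opening: 0.0424
[ 0.5064018  -0.17722163  0.10534773] [-0.9855208  -8.78486211 -2.6780011 ] [-1.37259453  0.01146642 -0.03390509]
```

View pics/q_z.png

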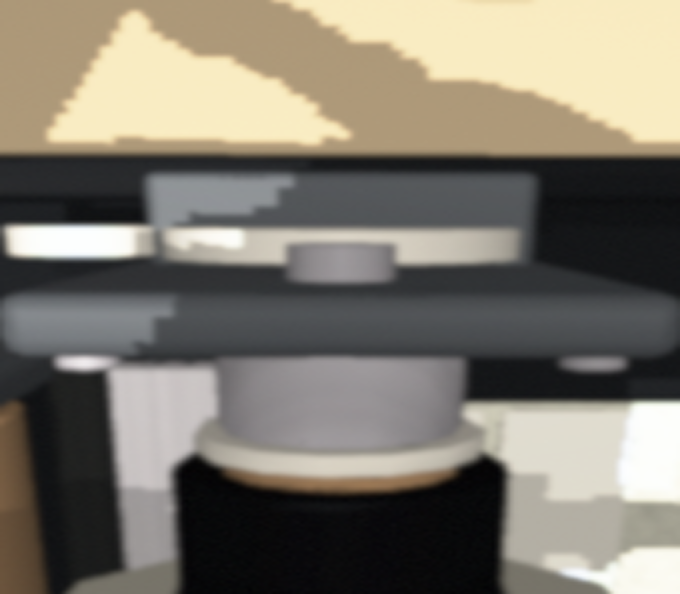

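The flange now meets the boss, since the dark gap has gone, and the tool lags its command, so this is the stop. I'll lean to about 15 to 18 N.

```bash
python3 -m crank '{"claw":[0.3,0.3,0.3,0.3,0.3,0.3,0.3,0.3],"delta_pos":[[0.02,0,0],[0.04,0,0],[0.04,0,0],[0.04,0,0],[0.04,0,0],[0.04,0,0],[0.04,0,0],[0.04,0,0]],"roll":[0,0,0,0,0,0,0,0]}'
python3 - <<'E'
from h import *
im,K,M,s=shot("wrist","pics/r_w.png"); print(s['tool_pos'],s['contact_force'],s['torque'])
E
```

```text
time: 14.1
tool_pos: [0.5064, -0.1772, 0.1054]
tool_rot: [3.141, 0.004, 1.618]
contact_force: [-2.2, -12.0, -4.0]
opening: 0.0424
[ 0.50643605 -0.17716969  0.10542605] [ -2.1533321  -11.96948374  -3.97829558] [-1.96624316  0.1079773  -0.03345639]
```

```bash
python3 -m crank '{"claw":[0.3,0.3,0.3,0.3,0.3,0.3,0.3,0.3],"delta_pos":[[0.02,0,0],[0.04,0,0],[0.06,0,0],[0.06,0,0],[0.06,0,0],[0.06,0,0],[0.06,0,0],[0.06,0,0]],"roll":[0,0,0,0,0,0,0,0]}'
python3 - <<'E'
from h import *
for _ in range(10):
    robot.read_camera("top"); s=robot.observe(); print(s['tool_pos'].round(4),s['contact_force'].round(1),s['torque'].round(2),np.degrees(s['tool_rot']).round(2))
im,K,M,s=shot("wrist","pics/t_w.png")
cv2.imwrite("pics/t_z.png",cv2.resize(im[20:240,170:340],None,fx=4,fy=2.7,interpolation=cv2.INTER_CUBIC))
im,_,_,_=shot("scene","pics/t_s.png"); shot("top","pics/t_t.png")
cv2.imwrite("pics/t_sz.png",cv2.resize(im[130:230,140:270],None,fx=6,fy=6,interpolation=cv2.INTER_CUBIC))
E
```

```text
time: 14.82
tool_pos: [0.5065, -0.1771, 0.1055]
tool_rot: [3.141, 0.006, 1.618]
contact_force: [-2.0, -18.3, -4.3]
opening: 0.0421
[ 0.5065 -0.1771  0.1056] [ -1.9 -17.8  -4.1] [-2.96  0.2   0.05] [179.94   0.35  92.71]
[ 0.5065 -0.1771  0.1056] [ -0.9 -17.8  -3.8] [-2.9   0.24  0.08] [179.94   0.35  92.71]
[ 0.5065 -0.1771  0.1055] [ -3.2 -18.6  -4.4] [-2.82  0.17  0.08] [179.94   0.35  92.71]
[ 0.5065 -0.1771  0.1055] [ -2.2 -18.6  -3.8] [-2.89  0.2   0.04] [179.94   0.35  92.71]
[ 0.5065 -0.1771  0.1056] [ -2.1 -16.9  -3.6] [-2.96  0.23  0.02] [179.94   0.35  92.71]
[ 0.5065 -0.1771  0.1056] [ -1.8 -17.7  -4.1] [-2.86  0.24  0.06] [179.94   0.35  92.71]
[ 0.5065 -0.1771  0.1055] [ -2.3 -18.7  -4.7] [-2.89  0.22  0.02] [179.94   0.35  92.71]
[ 0.5065 -0.1771  0.1055] [ -1.6 -18.1  -4.1] [-2.9   0.21  0.06] [179.94   0.35  92.71]
[ 0.5065 -0.1771  0.1056] [ -1.6 -18.8  -4.3] [-2.84  0.23  0.1 ] [179.94   0.35  92.71]
[ 0.5065 -0.1771  0.1056] [ -1.9 -17.7  -4.1] [-2.87  0.21  0.11] [179.94   0.35  92.71]
```

View pics/t_z.png

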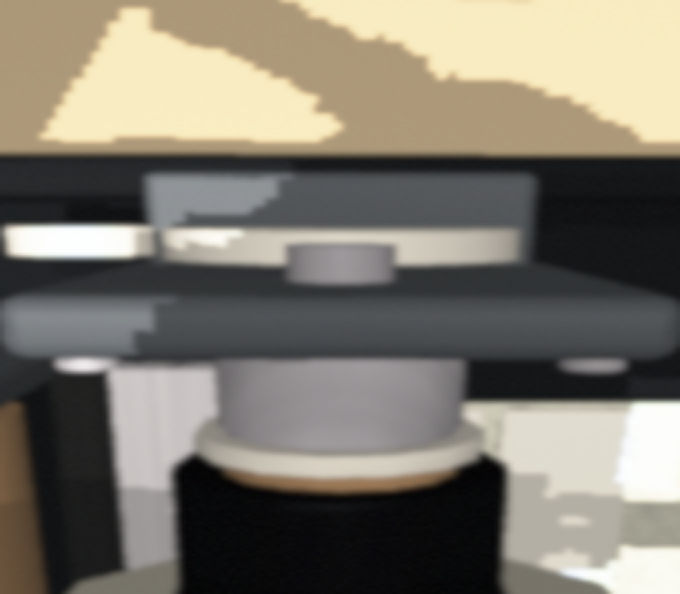

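View pics/t_sz.png

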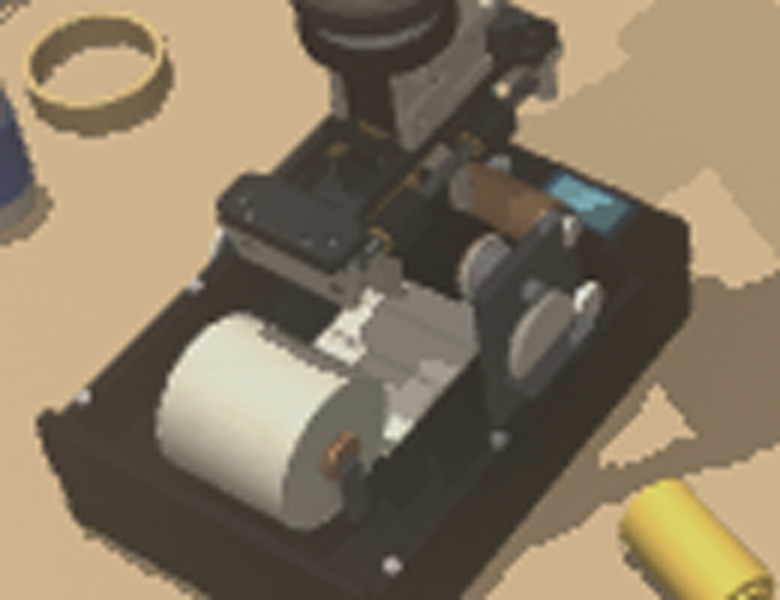

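View pics/t_t.png

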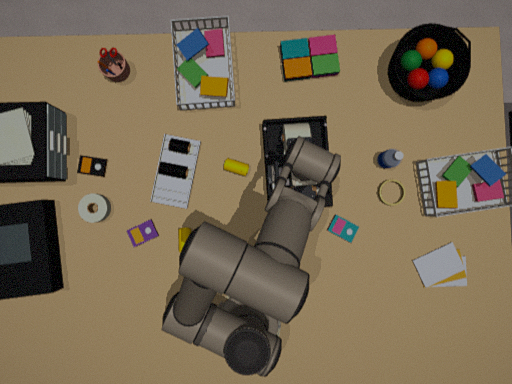

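The push is steady at about 18 N with the flange flush on the boss. The roll is level and in line, the other two rolls are still in the tray, and the bystanders are where they were. Handing in.

```bash
python3 -c "
from cell import robot
print(robot.hand_in()); s=robot.observe(); print(s['time'],s['contact_force'],s['opening'])"
```

```text
the job is handed in; nothing more can be done
None
the job is handed in; nothing more can be done
```

The 84 mm roll is on the printer's hub, pushed back to the hard stop, and the arm is still holding it there. I handed the job in at about 15.5 s of the 45 s; no verdict is reported.

- **Roll chosen:** I took the roll nearest the robot. Its film measured 79 mm (78 expected), against 65 mm and 94 mm for the other two.
- **On the stop:** The spring pushed back from about 2 N up to about 8 N. After that the tool stopped advancing and only the force rose. The dark gap between the flange and the boss closed in the wrist picture.
- **Push and grip:** The push held steady at 17–19 N over 10 readings. The grip was set to 55 N, and I saw no slip.
- **Alignment:** The roll and hub centres were within about 0.3 mm sideways in the last pictures before contact. The tool is tilted about 0.35° from level and is within roughly 0.5° of the printer's axis.
- **Surroundings:** In the last top view the 70 and 98 mm rolls were still in the tray, and the bystanders looked where they were. I checked this by eye and did not re-measure it.

**Weaker checks:**
- The height could not be measured well from the pictures, so I took it from the grasp height and the given axis height.
- About 3–4 N of side load on the tool (mostly downward) remains at the end, so the roll may sit slightly off-centre on the nose.
- The printer's yaw came out between about 1.7° and 2.8° depending on which feature I used. I held the tool at 2.7°.

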